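# Open the hasped tool chest and stow the coating gauge

## Task

Put the loose coating thickness gauge that lies beside the closed grey tool chest (not the one among the cartons at the far left) away in it: first flip the hasp off its staple and swing it up past level so that it stays clear, then raise the lid by its pull until it stands upright and stays open, and set the gauge down the right way up, flat on the chest's inner floor, without dropping it. Leave the lid open with the hasp swung clear, and leave the loose sanding block where it is.

Things in the scene. Friction and masses are not known exactly. Their poses are not given: they have to be found in the camera images.
- chest: Grey steel tool chest, fixed, 150 (x) x 240 (y) x 115 mm to the rim; walls 6 mm, inside 138 x 228 mm. Origin: centre of its underside. x runs from its front (hasp, pull) to its back (lid hinge), y to the left seen from the robot, z up. Lid 10 mm thick, overhanging the front by 8 mm, its top 126 mm above the table. Coordinates called 'chest frame' below are from here.
- chest_floor (a point): Centre of the chest's flat black rubber inner floor, 60 mm above the table and 55 mm below the rim; axes as the chest.
- staple (a point): Outer end of the steel staple loop, 6 mm wide (y) and 16 mm tall, that sticks 30 mm out of the chest's front and through the hasp's slot: x = -102, y = -52, z = 73 mm in the chest frame. Fixed.
- hasp (a joint): Hinge of the hasp (steel plate 34 x 3 mm) on the lid's front edge, rad: 0 hangs on the staple, grows swinging out and up, pi/2 level, stop 2.6. Free of the staple by about 0.6; may start up to 0.12. Hinge line along chest y at x = -85, z = 119 mm in the chest frame, lid shut. Stiff (0.045 N m): stays at any angle, moves at about 1 N on the finger bar.
- hasp_grip (a point): Centre of the finger bar at the hasp's free end: steel, 12 mm thick, 34 mm long along chest y, both ends free: pinched end to end it pivots. Hasp at 0: x = -98, y = -52, z = 45 mm in the chest frame, 74 mm below the hinge line, 13 mm in front of it (23 mm from the chest's wall: a gripper must lean back to clear the lid). Axes: the hasp's.
- lid (a joint): Lid hinge, rad: 0 shut, grows as the front edge rises, pi/2 upright, stop 1.85. Hinge line along chest y at x = +75, z = 115 mm in the chest frame. A friction stay (0.4 N m) holds it at any angle; raising takes about 4 N at the pull. With the hasp on its staple the lid is blocked after about 0.05 rad.
- lid_pull (a point): Centre of the lid's pull: dark steel round bar, 12 mm thick, 40 mm long along chest y, ends free, 36 mm in front of the lid's edge on two 6 mm arms 12 mm either side of its middle; pinched end to end it pivots. Lid shut: x = -117, y = +52, z = 121 mm in the chest frame, 192 mm in front of the lid's hinge line and 6 mm above it. Axes: the lid's.
- coat_gauge: Loose coating gauge, yellow and black, 122 (x) x 58 (y) x 29 mm, 0.13 to 0.27 kg; display and two buttons on top (z up), small white probe foot at its -x end. Lies flat on the table within 45 cm left or right of the chest (a like one, fixed by the cartons at the far left, is not meant). Origin: centre of its underside. Grasp across the 58 mm (its y); 26 mm high there.
- sand_block: Loose black rubber sanding block, 64 (x) x 118 (y) x 41 mm, not to be moved (a like one at the far left is fixed); lies on the other side of the chest from the gauge. Origin: centre of its underside.
There are look-alikes about, which are no part of the job. Of the things that look like the coat_gauge, the larger one is meant.

How it is judged:
By the outcome, as a careful person would: the job done as asked, in the order asked, and still so for the second after the job is handed in, with the robot touching nothing.
It also fails if it takes over 64 s, if anything falls off the work surface, if the arm or the gripper's body presses on something with over 40 N, if the wrist force passes 120 N, or if a joint passes its speed limit or range.

## Robot

A 6-joint arm with a two-finger parallel gripper is mounted at the origin on a cart in front of the work surface, level with it; the furniture and walls round the work are solid. World frame = base frame: x ahead of the robot, y to its left, z up, the work surface at z = 0. Lengths are in m, angles in rad, forces in N, time in s.
With the tool pointing down it reaches from about 0.25 to 0.8 m from the base axis. Payload 8.5 kg.
Tool frame: the origin (TCP) lies midway between the tips of the shut fingers; the grasp point (between the pads) lies 19 mm behind it (grip_depth is the distance from the TCP to the grasp point, in m); z points along the fingers, y is the line along which they close (so a half turn about z gives the same grasp; the last joint's range is limited). The gripper opens to 85 mm and grips with 20 to 120 N. Pads are 22 mm wide; open, the fingers measure 114 mm over their backs; the gripper's body (76 mm by 85 mm) begins 54 mm behind the grasp point. The pads swing forward as they close: fully open they stand 13 mm farther back than shut.
Start: joints at [1.295, 0.238, -0.013, 1.319, 0, 1.571], TCP at [0.143, 0.505, 0.204] pointing down, gripper open.
Joint ranges: [-2.66, 2.66], [-1.03, 1.9], [-1.14, 1.46], [-1.82, 2.27], [-1.45, 1.34], [-3.14, 3.14]. Speed limits (rad/s): [2.22, 2.22, 2.79, 3.14, 3.14, 3.14].

## Interface

Orientations are given as a unit quaternion [x, y, z, w].
In Python, from plant import read_state, read_camera, job_done, grip_depth gives the robot as it stands.
- The arm moves only by the tool arm_command, never from a script. Its argument "rows" is a list that holds one entry, the list of rows, each a list of 7 numbers: the shift along the tool's x, y, z in m, then the turn, a rotation vector about the tool's x, y, z in degrees, then the opening, from 0 (shut) to 1 (fully open). In form: [[[x, y, z, rx, ry, rz, jaw], ...]]. A call has 1 to 8 rows; each row shifts and turns the commanded pose from where the row before left it, along the tool's axes as they then stand; what a row does not reach is not made up. A row lasts 1/12 s, in which the tool goes at most 41.7 mm and 7.16 degrees, less where a joint would pass 70% of its speed; a pose out of reach is approached as far as the arm can. A call with a gripper value outside its range is refused whole. The fingers move at their own pace and stop on an object; "squeeze" is the grip in N (left out, the last holds). Time passes only in rows, so rows that do not move let the fingers close. It gives the time, the measured TCP pose, the force, the opening and the grip force at its end, in the units of the state.
- read_state(): the state, without advancing time (a new reading comes with each control period).
- read_camera(name): name is "side" or "top"; returns a dict with "frame" (384x512x3 uint8, red, green, blue), "intrinsics" (3x3 intrinsics, pixels), "R" (3x3) and "t" (3): a world point X has camera coordinates R X + t. Camera axes: x right, y down, z forward; pixel columns grow to the right and rows downward; lengths in m; the calibration is good to about 2 mm. A picture is of the moment at which its call begins. There is no depth.
- job_done(): hands the job in; it is judged then, once.
The state is a dict: "time_s": time; "q": joint angles; "qd": joint speeds; "joint_efforts": joint torques, N m; "eef_pos": TCP position; "eef_rot": TCP orientation; "ft_force": force on the tool from outside, world axes, zero at the start; "wrist_torque": the same for the moment, N m; "finger_gap": finger opening in m; "finger_force": force on a finger pad.
Only numpy, scipy, OpenCV 4.12 (cv2) and the standard library are available. Lean on these libraries where they do the work, as an engineer would, in place of code of your own. Each camera call takes 0.05 s, during which the arm holds its last target. There are 200 camera calls.

## Working session

There is one attempt and no reset: what is moved stays moved. The work goes in short steps, Python scripts to look and compute and a tool call to move; the robot and the scene stay as the last step left them, time stands still between calls to the robot, and variables do not carry over. Pictures are saved under pics/ and viewed, at most 10 in all, crops included, and the job is handed in when it is done.

Besides the shell and the picture viewer there is one more tool, called after ">>>" as name(argument=value, ...), one argument or row to a line, values as JSON. arm_command: Moves the arm, as the interface text tells. Its arguments: {"type":"object","properties":{"rows":{"type":"array"},"squeeze":{"type":"number"}},"required":["rows"]}

```bash
mkdir -p pics; ls; python3 - <<'E'
from plant import *
import cv2, numpy as np
s=read_state(); print({k:np.round(v,3).tolist() for k,v in s.items()}); print(grip_depth)
for n in("side","top"):
    c=read_camera(n); cv2.imwrite(f"pics/{n}0.png",cv2.resize(c["frame"][:,:,::-1],(800,600),interpolation=cv2.INTER_CUBIC))
    print(n,np.round(c["intrinsics"],1).tolist(),np.round(c["R"],4).tolist(),np.round(c["t"],4).tolist())
E
```

```text
pics
{'time_s': 0.0, 'q': [1.295, 0.239, -0.014, 1.319, -0.0, 1.571], 'qd': [0.0, -0.001, -0.001, -0.0, 0.0, -0.001], 'joint_efforts': [-0.001, -53.879, 34.644, 0.018, -0.0, 0.0], 'eef_pos': [0.143, 0.505, 0.203], 'eef_rot': [0.137, 0.991, -0.001, -0.0], 'ft_force': [0.049, 0.019, 0.098], 'wrist_torque': [0.019, 0.032, 0.017], 'finger_force': 0.0, 'finger_gap': 0.085}
0.0187
side [[425.1, 0.0, 255.2], [0.0, 425.1, 184.3], [0.0, 0.0, 1.0]] [[0.9917, -0.1287, 0.0027], [-0.0517, -0.4174, -0.9072], [0.1179, 0.8995, -0.4206]] [-0.5363, 0.1541, 1.0212]
top [[413.1, 0.0, 249.8], [0.0, 413.1, 194.8], [0.0, 0.0, 1.0]] [[0.0024, -0.9998, -0.019], [-0.9965, -0.0008, -0.0839], [0.0839, 0.0192, -0.9963]] [0.0872, 0.5409, 1.1973]
```

View pics/top0.png

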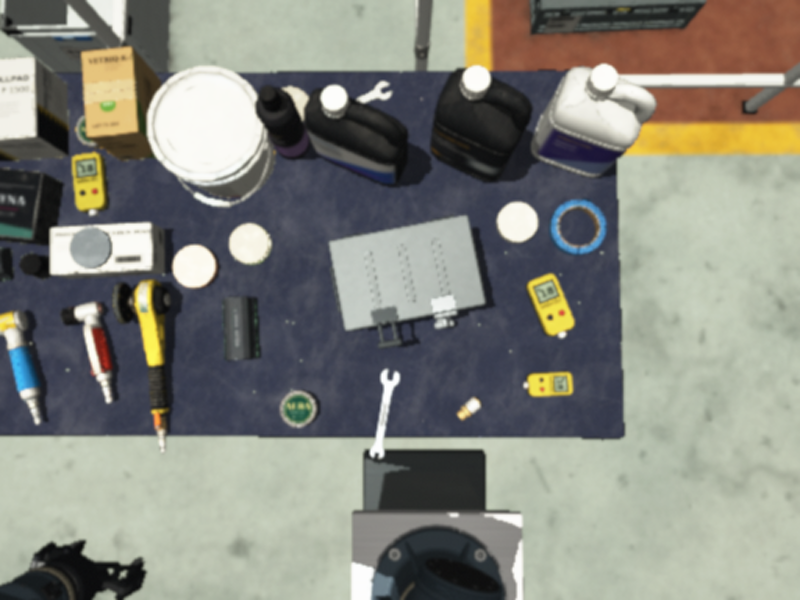

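View pics/side0.png

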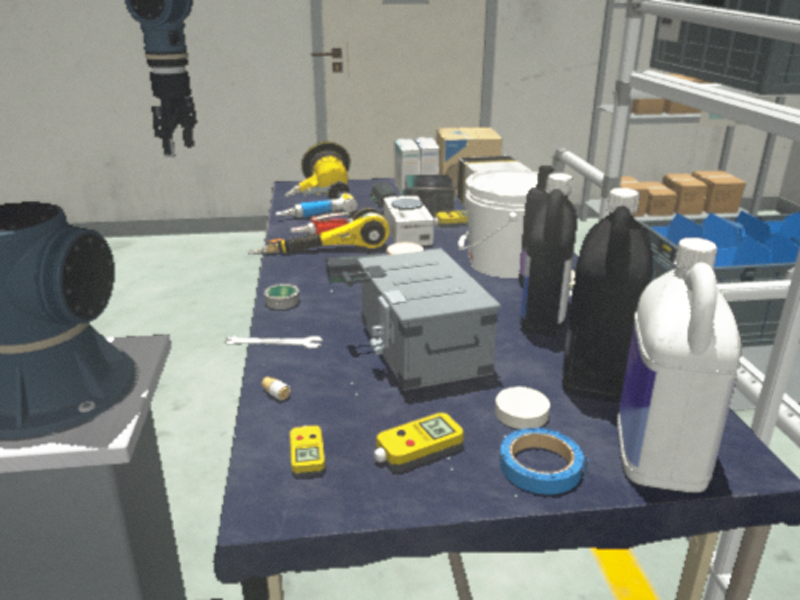

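The top view shows the chest at about (408,272), with the hasp at (443,310) and the pull at (390,335). Candidate gauges in the top view:
- (551,304): loose and larger, beside the chest, with its white foot at (562,334).
- (549,384): loose but clearly smaller, so a look-alike.
- (88,182): by the cartons at the far left, fixed.

The one at (551,304) fits the description. I'll fit the poses next and confirm it in a crop.

```bash
cat > h.py <<'E'
from plant import *
import cv2, numpy as np
from scipy.optimize import least_squares
from scipy.spatial.transform import Rotation as Ro
def proj(c,P):
    p=(np.atleast_2d(P)@c["R"].T+c["t"])@c["intrinsics"].T
    return p[:,:2]/p[:,2:]
def ray(c,uv,z):
    d=c["R"].T@np.linalg.solve(c["intrinsics"],[*uv,1]); o=-c["R"].T@c["t"]
    return o+d*(z-o[2])/d[2]
def frame(p,P):  # p = x,y,yaw
    P=np.atleast_2d(P); return Ro.from_euler('z',p[2]).apply(P)+[p[0],p[1],0]
E
python3 - <<'E'
from h import *
t=read_camera("top"); s=read_camera("side")
# chest: lid corners
L=np.array([[75,120,126],[75,-120,126],[-83,-120,126],[-83,120,126]])/1e3
uv=np.array([[329,241],[467,216],[486,303],[345,331]])*.64
f=lambda p:(proj(t,frame(p,L))-uv).ravel()
r=least_squares(f,[.45,-.05,.1]); ch=r.x; print("chest",ch,np.round(r.fun,1))
# gauge
for c,n in((t,"top"),(s,"side")):
    hsv=cv2.cvtColor(c["frame"],cv2.COLOR_RGB2HSV)
    m=cv2.inRange(hsv,(20,110,90),(35,255,255)); m=cv2.morphologyEx(m,cv2.MORPH_CLOSE,np.ones((7,7)))
    k,_,st,ce=cv2.connectedComponentsWithStats(m)
    for i in range(1,k):
        if st[i,4]>100: print(n,st[i],ce[i].round(1))
    if n=="top":
        i=min(range(1,k),key=lambda i:np.hypot(*(ce[i]-np.array([551,304])*.64)))
        pts=np.argwhere(cv2.morphologyEx((k_:=(_==i)).astype(np.uint8),cv2.MORPH_OPEN,np.ones((3,3))))[:,::-1]
        W=np.array([ray(c,p,.027)[:2] for p in pts],np.float32)
        print("rect",cv2.minAreaRect(W*1000))
        b=cv2.minAreaRect(W*1000)
        print("foot",ray(c,np.array([562,334])*.64,.012))
np.save("chest.npy",ch)
pts=dict(staple=[-102,-52,73],hg=[-98,-52,45],pull=[-117,52,121],hinge=[-85,-52,119])
for n,p in pts.items():
    w=frame(ch,np.array(p)/1e3); print(n,w.round(3),proj(t,w).round(1),proj(s,w).round(1))
out=[]
for c,(x0,y0,w,h) in((t,(195,125,200,150)),(s,(200,150,120,90))):
    k=4 if w==200 else 6.6667
    im=cv2.resize(c["frame"][y0:y0+h,x0:x0+w],(800,600),interpolation=cv2.INTER_CUBIC)[:,:,::-1].copy()
    B=np.array([[75,120,126],[75,-120,126],[-83,-120,126],[-83,120,126]]+[[75,120,0],[75,-120,0],[-75,-120,0],[-75,120,0]])/1e3
    for q in (B[:4],B[4:]):
        cv2.polylines(im,[((proj(c,frame(ch,q))-[x0,y0]+.5)*k).astype(int)],True,(0,0,255),1)
    for n,p in pts.items():
        cv2.circle(im,tuple(((proj(c,frame(ch,np.array(p)/1e3))[0]-[x0,y0]+.5)*k).astype(int)),4,(0,255,0),1)
    out.append(im)
cv2.imwrite("pics/ov_top.png",out[0]);cv2.imwrite("pics/ov_side.png",out[1])
E
```

```text
chest [0.5918241  0.05840726 0.19056398] [ 1.1  0.3 -0.9 -0.3 -1.6  0.6  1.4 -0.6]
top [298   0  16  45 662] [305.3  21.3]
top [  52   31   37   58 1310] [70.4 58.8]
top [ 399   79  113   20 2054] [459.  89.]
top [ 46  97  22  38 564] [ 56.6 117.6]
top [337 175  31  40 662] [352.5 196. ]
top [ 85 179  20  56 677] [ 94.9 206.5]
top [337 238  30  16 363] [350.4 245.4]
rect ((541.720458984375, -211.96917724609375), (112.8618392944336, 60.855133056640625), 21.684099197387695)
foot [ 0.48586823 -0.23696308  0.012     ]
side [191  99  34  29 443] [208.8 111.3]
side [279 135  20   8 132] [288.2 138.5]
side [204 138  45  21 494] [226.4 148.8]
side [ 241  264   56   33 1017] [266.8 281. ]
side [186 272  22  31 500] [196.1 286.6]
side [378 350  43  34 863] [398.9 367.3]
staple [[ 0.502 -0.012  0.073]] [[284.8 207.3]] [[239.9 211.7]]
hg [[ 0.505 -0.011  0.045]] [[283.9 206.4]] [[241.6 221.4]]
pull [[0.467 0.087 0.121]] [[249.3 219. ]] [[222.8 178. ]]
hinge [[ 0.518 -0.009  0.119]] [[284.7 200.2]] [[246.5 193.8]]
```

View pics/ov_top.png

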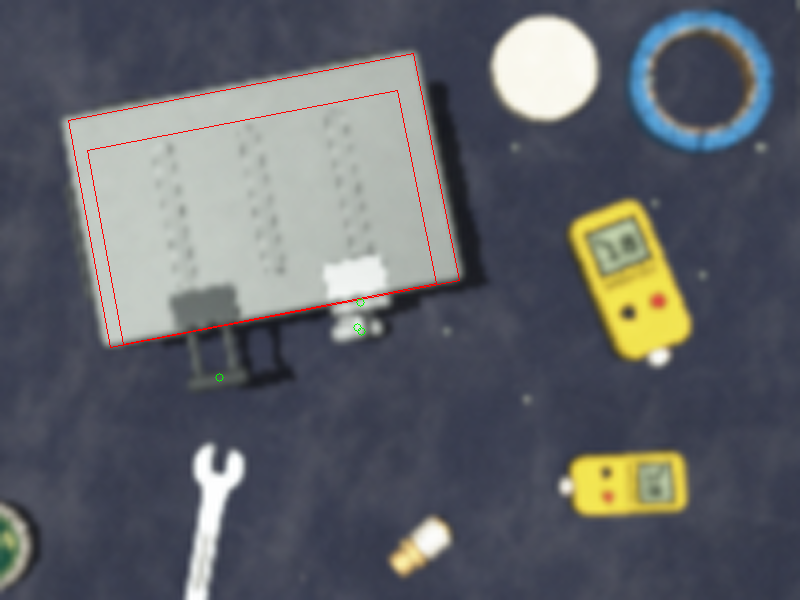

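View pics/ov_side.png

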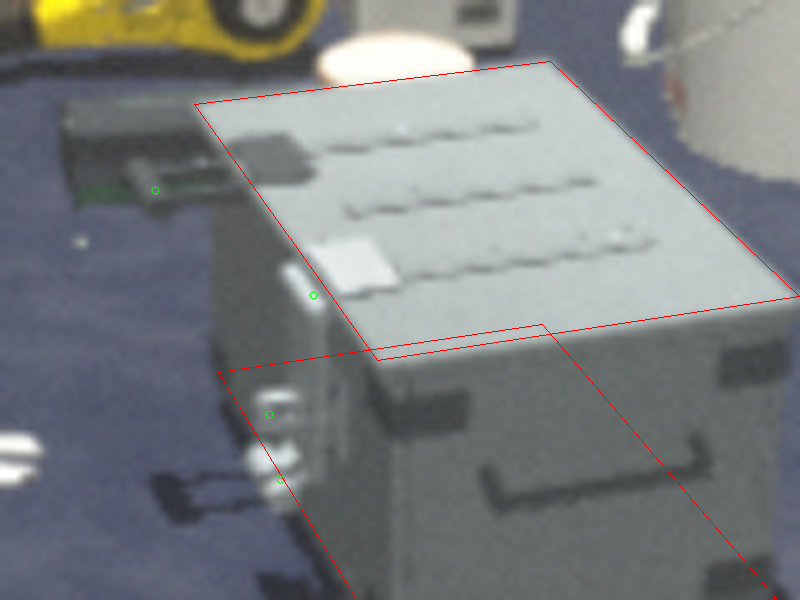

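The overlay fits to about 1 px in both views. The larger gauge is confirmed at crop (630,280), foot at (657,357), and the smaller look-alike at (630,483). The hasp hangs near 0, with its bar at side-crop (275,480). Next I'll plan the approach.

```bash
cat >> h.py <<'E'
from scipy.linalg import fractional_matrix_power as fmp
ch=np.load("chest.npy"); GD=grip_depth if not callable(grip_depth) else grip_depth()
def pose(g,pitch,yaw=None,depth=GD):
    """4x4 TCP pose: grasp point g (world), tool z pitched down by pitch deg, heading yaw, tool y to the left"""
    yaw=ch[2] if yaw is None else yaw
    a=np.radians(pitch); z=np.array([np.cos(a),0,-np.sin(a)]); y=np.array([0,1.,0]); x=np.cross(y,z)
    T=np.eye(4); T[:3,:3]=Ro.from_euler('z',yaw).as_matrix()@np.c_[x,y,z]
    T[:3,3]=np.ravel(g)+depth*T[:3,2]; return T
def now():
    s=read_state(); T=np.eye(4); T[:3,:3]=Ro.from_quat(s["eef_rot"]).as_matrix(); T[:3,3]=s["eef_pos"]; return T
def C(x,y,z): return frame(ch,np.array([x,y,z])/1e3)[0]
def step(A,B,n=None):
    D=np.linalg.inv(A)@B; ang=np.degrees(Ro.from_matrix(D[:3,:3]).magnitude())
    n=n or int(np.ceil(max(np.linalg.norm(D[:3,3])/.040,ang/7,1)))
    S=np.real(fmp(D,1/n)); P=A.copy(); zz=[]
    for _ in range(n): P=P@S; zz.append(P[:3,3].round(3).tolist())
    print(n,"rows:",(S[:3,3]).round(4).tolist(),np.degrees(Ro.from_matrix(S[:3,:3]).as_rotvec()).round(2).tolist(),"mid",zz[n//2],"end",zz[-1])
    return B
E
python3 - <<'E'
from h import *
A=now()
B=step(A,pose([.38,.02,.25],90,depth=0),18)
p=C(-100,-52,45)
pre=pose(p,40); pre[:3,3]-=.07*pre[:3,2]
step(B,pre); step(pre,pose(p,40)); print(p,pre[:3,3])
E
```

```text
18 rows: [-0.0148, -0.0264, -0.0026] [-0.0, -0.0, -1.48] mid [0.247, 0.222, 0.229] end [0.38, 0.02, 0.25]
8 rows: [-0.0008, -0.0068, 0.0242] [0.0, -6.25, 0.0] mid [0.416, -0.008, 0.134] end [0.465, -0.019, 0.078]
2 rows: [0.0, 0.0, 0.035] [-0.0, -0.0, -0.0] mid [0.518, -0.009, 0.033] end [0.518, -0.009, 0.033]
[ 0.5034838  -0.01159269  0.045     ] [ 0.46489711 -0.01903624  0.077975  ]
```

>>> arm_command(
  rows=[
    [[-0.0148,-0.0264,-0.0026,0,0,-1.48,1],[-0.0148,-0.0264,-0.0026,0,0,-1.48,1],[-0.0148,-0.0264,-0.0026,0,0,-1.48,1],[-0.0148,-0.0264,-0.0026,0,0,-1.48,1],[-0.0148,-0.0264,-0.0026,0,0,-1.48,1],[-0.0148,-0.0264,-0.0026,0,0,-1.48,1],[-0.0148,-0.0264,-0.0026,0,0,-1.48,1],[-0.0148,-0.0264,-0.0026,0,0,-1.48,1]],
  ],
  squeeze=20,
)

```text
time_s: 0.87
eef_pos: [0.2202, 0.2746, 0.225]
eef_rot: [0.034, 0.999, -0.0, 0.0]
ft_force: [0.9, -0.3, 0.0]
finger_gap: 0.0857
finger_force: 0.0
```

>>> arm_command(
  rows=[
    [[-0.0148,-0.0264,-0.0026,0,0,-1.48,1],[-0.0148,-0.0264,-0.0026,0,0,-1.48,1],[-0.0148,-0.0264,-0.0026,0,0,-1.48,1],[-0.0148,-0.0264,-0.0026,0,0,-1.48,1],[-0.0148,-0.0264,-0.0026,0,0,-1.48,1],[-0.0148,-0.0264,-0.0026,0,0,-1.48,1],[-0.0148,-0.0264,-0.0026,0,0,-1.48,1],[-0.0148,-0.0264,-0.0026,0,0,-1.48,1]],
  ],
)

```text
time_s: 1.53
eef_pos: [0.3432, 0.0663, 0.246]
eef_rot: [-0.069, 0.998, 0.0, 0.0]
ft_force: [-0.2, 0.0, 0.3]
finger_gap: 0.0855
finger_force: 0.0
```

```bash
python3 - <<'E'
from h import *
s=read_state();print(s["time_s"],s["q"].round(3) if hasattr(s["q"],'round') else s["q"])
p=C(-100,-52,45); A=now(); print(A.round(3))
pre=pose(p,40); pre[:3,3]-=.07*pre[:3,2]
step(A,pre,10)
E
```

```text
1.5333 [ 0.191 -0.078 -0.26   1.389 -0.     0.052]
[[-0.99  -0.138  0.     0.343]
 [-0.138  0.99   0.     0.066]
 [-0.    -0.    -1.     0.246]
 [ 0.     0.     0.     1.   ]]
10 rows: [-0.0035, -0.0105, 0.0202] [-0.13, -5.0, -0.28] mid [0.398, 0.011, 0.133] end [0.465, -0.019, 0.078]
```

>>> arm_command(
  rows=[
    [[-0.0035,-0.0105,0.0202,-0.13,-5,-0.28,1],[-0.0035,-0.0105,0.0202,-0.13,-5,-0.28,1],[-0.0035,-0.0105,0.0202,-0.13,-5,-0.28,1],[-0.0035,-0.0105,0.0202,-0.13,-5,-0.28,1],[-0.0035,-0.0105,0.0202,-0.13,-5,-0.28,1]],
  ],
)

```text
time_s: 1.95
eef_pos: [0.3847, 0.0209, 0.1495]
eef_rot: [-0.079, 0.973, 0.02, 0.218]
ft_force: [0.9, -0.8, -0.6]
finger_gap: 0.0853
finger_force: 0.0
```

>>> arm_command(
  rows=[
    [[-0.0035,-0.0105,0.0202,-0.13,-5,-0.28,1],[-0.0035,-0.0105,0.0202,-0.13,-5,-0.28,1],[-0.0035,-0.0105,0.0202,-0.13,-5,-0.28,1],[-0.0035,-0.0105,0.0202,-0.13,-5,-0.28,1],[-0.0035,-0.0105,0.0202,-0.13,-5,-0.28,1],[0,0,0,0,0,0,1],[0,0,0,0,0,0,1]],
  ],
)

```text
time_s: 2.53
eef_pos: [0.4746, -0.0261, 0.1076]
eef_rot: [-0.087, 0.915, 0.044, 0.391]
ft_force: [-0.7, 0.1, -1.5]
finger_gap: 0.0859
finger_force: 0.0
```

```bash
python3 - <<'E'
from h import *
s=read_state();print(s["time_s"],s["q"],s["ft_force"])
p=C(-100,-52,45); A=now(); print(A.round(3))
step(A,pose(p,40))
c=read_camera("side"); x0,y0,w,h=180,150,120,90
im=cv2.resize(c["frame"][y0:y0+h,x0:x0+w],(800,600),interpolation=cv2.INTER_CUBIC)[:,:,::-1].copy()
for P in (p,A[:3,3]):
    cv2.circle(im,tuple(((proj(c,P)[0]-[x0,y0]+.5)*6.6667).astype(int)),4,(0,255,0),1)
cv2.imwrite("pics/pre.png",im)
E
```

```text
2.5333 [-0.30899131 -0.13365674 -1.14023892 -0.1737686   0.36584421 -0.35676169] [-0.70653397  0.12736706 -1.5237083 ]
[[-0.68  -0.195  0.707  0.475]
 [-0.125  0.981  0.15  -0.026]
 [-0.723  0.013 -0.691  0.108]
 [ 0.     0.     0.     1.   ]]
3 rows: [0.0081, 0.0026, 0.028] [0.25, -1.24, -0.11] mid [0.503, -0.015, 0.058] end [0.518, -0.009, 0.033]
```

View pics/pre.png

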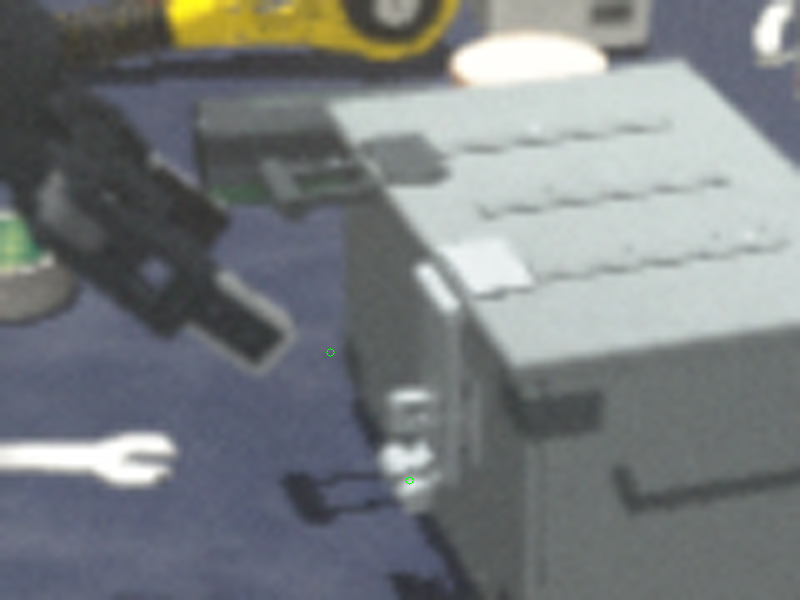

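The hasp bar sits at crop (408,474), right at the predicted mark, and the open fingers are to its upper left. q3 is at its fold limit, so I'll pitch a little steeper while going in.

```bash
python3 - <<'E'
from h import *
p=C(-101,-52,46); step(now(),pose(p,46),5)
E
```

```text
5 rows: [0.0045, 0.0014, 0.0168] [0.16, 0.45, -0.06] mid [0.499, -0.015, 0.063] end [0.515, -0.009, 0.033]
```

>>> arm_command(
  rows=[
    [[0.0045,0.0014,0.0168,0.16,0.45,-0.06,1],[0.0045,0.0014,0.0168,0.16,0.45,-0.06,1],[0.0045,0.0014,0.0168,0.16,0.45,-0.06,1],[0.0045,0.0014,0.0168,0.16,0.45,-0.06,1],[0.0045,0.0014,0.0168,0.16,0.45,-0.06,1],[0,0,0,0,0,0,1]],
  ],
)

```text
time_s: 3.08
eef_pos: [0.5241, -0.0112, 0.0425]
eef_rot: [-0.092, 0.926, 0.038, 0.365]
ft_force: [-0.5, -0.4, -0.3]
finger_gap: 0.0851
finger_force: 0.0
```

```bash
python3 - <<'E'
from h import *
s=read_state();print(s["time_s"],s["q"],s["ft_force"])
p=C(-101,-52,46); A=now(); print(A.round(3)); step(A,pose(p,46),2); print("grasp pt",A[:3,3]-GD*A[:3,2],p)
E
```

```text
3.0833 [-0.18760521  0.12987375 -1.14042739 -0.41187942  0.26270111 -0.28691694] [-0.53915843 -0.40650986 -0.26372649]
[[-0.717 -0.198  0.669  0.524]
 [-0.142  0.98   0.137 -0.011]
 [-0.683  0.004 -0.731  0.043]
 [ 0.     0.     0.     1.   ]]
2 rows: [0.0064, 0.0018, 0.0008] [0.24, -0.48, 0.1] mid [0.515, -0.009, 0.033] end [0.515, -0.009, 0.033]
grasp pt [ 0.51156557 -0.01377179  0.05619995] [ 0.5025019 -0.0117821  0.046    ]
```

```bash
python3 - <<'E'
from h import *
p=C(-101,-52,46); step(now(),pose(p,53),3)
E
```

```text
3 rows: [0.005, 0.0012, 0.0007] [0.15, 2.01, 0.08] mid [0.517, -0.01, 0.035] end [0.514, -0.01, 0.031]
```

>>> arm_command(
  rows=[
    [[0.005,0.0012,0.0007,0.15,2,0.08,1],[0.005,0.0012,0.0007,0.15,2,0.08,1],[0.005,0.0012,0.0007,0.15,2,0.08,1],[0,0,0,0,0,0,1]],
  ],
)

```text
time_s: 3.42
eef_pos: [0.5133, -0.0102, 0.0339]
eef_rot: [-0.09, 0.944, 0.03, 0.317]
ft_force: [0.4, -0.5, 0.4]
finger_gap: 0.0854
finger_force: 0.0
```

```bash
python3 - <<'E'
from h import *
s=read_state();print(s["time_s"],s["q"],s["ft_force"])
p=C(-101,-52,46); A=now(); print(A.round(3)); print("grasp pt err in tool",A[:3,:3].T@(p-A[:3,3])+[0,0,GD])
E
```

```text
3.4167 [-0.15169441  0.09523092 -1.05812644 -0.20314482  0.2033587  -0.27657107] [ 0.35079833 -0.53461963  0.35213226]
[[-0.782 -0.189  0.594  0.513]
 [-0.151  0.982  0.114 -0.01 ]
 [-0.604 -0.001 -0.797  0.034]
 [ 0.     0.     0.     1.   ]]
grasp pt err in tool [0.00135274 0.00050927 0.00243558]
```

>>> arm_command(
  rows=[
    [[0.001,0.0005,0.003,0,0,0,1],[0,0,0,0,0,0,0.2],[0,0,0,0,0,0,0.2],[0,0,0,0,0,0,0.2],[0,0,0,0,0,0,0.2],[0,0,0,0,0,0,0.2]],
  ],
  squeeze=25,
)

```text
time_s: 3.92
eef_pos: [0.5144, -0.0103, 0.0296]
eef_rot: [-0.089, 0.944, 0.03, 0.318]
ft_force: [0.4, -0.5, 0.4]
finger_gap: 0.0255
finger_force: 0.0
```

```bash
python3 - <<'E'
from h import *
A=now(); g=A[:3,3]-GD*A[:3,2]
gc=Ro.from_euler('z',-ch[2]).apply(g-[ch[0],ch[1],0])*1e3; print("grasp in chest",gc,A[:3,:3].round(3).tolist())
# arc: keep radius from hinge, rotate tool little
hx,hz=-85,119; v=np.array([-13,-74.])
th0=0.03
for th in (0.6,1.2,1.8,2.35):
    P=C(hx+np.cos(th)*-13+np.sin(th)*-74,-52,hz+np.cos(th)*-74+np.sin(th)*13)
    B=pose(P+(g-C(-98,-52,45))*0,53); 
    print(th,(P).round(4)); A=step(A,B,4)
E
```

```text
grasp in chest [-100.33535323  -52.81612489   44.51372084] [[-0.782, -0.187, 0.594], [-0.149, 0.982, 0.113], [-0.605, -0.0, -0.797]]
0.6 [ 0.4666 -0.0187  0.0653]
4 rows: [0.0043, 0.0002, -0.0097] [-0.02, 0.05, -0.02] mid [0.487, -0.015, 0.045] end [0.478, -0.017, 0.05]
1.2 [ 0.4459 -0.0227  0.1043]
4 rows: [-0.0016, 0.0, -0.011] [0.0, -0.0, -0.0] mid [0.462, -0.02, 0.08] end [0.457, -0.021, 0.089]
1.8 [ 0.4504 -0.0218  0.1485]
4 rows: [-0.0076, -0.0, -0.0081] [0.0, -0.0, -0.0] mid [0.46, -0.02, 0.122] end [0.461, -0.02, 0.134]
2.35 [ 0.4755 -0.017   0.1802]
4 rows: [-0.0099, 0.0, -0.0025] [0.0, -0.0, -0.0] mid [0.48, -0.016, 0.157] end [0.487, -0.015, 0.165]
```

```bash
cat >> h.py <<'E'
def look(name,pts,boxs=(190,165,80,60),boxt=(240,170,80,60)):
    o=[]
    for n,(x0,y0,w,h) in(("side",boxs),("top",boxt)):
        c=read_camera(n); k=400/w
        im=cv2.resize(c["frame"][y0:y0+h,x0:x0+w],(400,int(h*k)),interpolation=cv2.INTER_CUBIC)[:,:,::-1].copy()
        for P in pts: cv2.circle(im,tuple(((proj(c,P)[0]-[x0,y0]+.5)*k).astype(int)),3,(0,255,0),1)
        o.append(im)
    cv2.imwrite("pics/"+name,np.hstack(o))
E
python3 - <<'E'
from h import *
A=now(); print(read_state()["finger_gap"])
look("miss.png",[A[:3,3],C(-98,-52,45)])
E
```

```text
0.025463031281125856
```

View pics/miss.png

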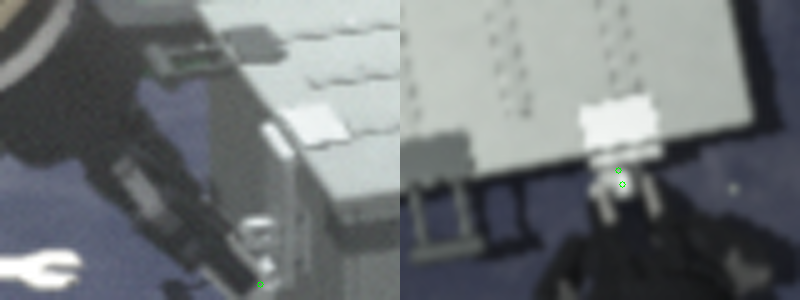

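>>> arm_command(
  rows=[
    [[0,0,0,0,0,0,0.2],[0,0,0,0,0,0,0.2]],
  ],
)

```text
time_s: 4.18
eef_pos: [0.5147, -0.0103, 0.0298]
eef_rot: [-0.089, 0.944, 0.03, 0.318]
ft_force: [0.3, 0.7, 0.1]
finger_gap: 0.0173
finger_force: 0.0
```

```bash
python3 - <<'E'
from h import *
A=now(); print(A[:3,3],read_state()["wrist_torque"])
y=A[:3,1]
o=[]
for n,(x0,y0,w,h) in(("side",(222,196,40,45)),("top",(262,186,40,45))):
    c=read_camera(n); k=10
    im=cv2.resize(c["frame"][y0:y0+h,x0:x0+w],(400,450),interpolation=cv2.INTER_CUBIC)[:,:,::-1].copy()
    for P,col in ((A[:3,3]+.0085*y,(0,255,0)),(A[:3,3]-.0085*y,(0,255,0)),(C(-98,-35,45),(0,0,255)),(C(-98,-69,45),(0,0,255)),(C(-102,-52,73),(255,0,0)),(C(-85,-35,119),(255,0,255)),(C(-85,-69,119),(255,0,255))):
        cv2.circle(im,tuple(((proj(c,P)[0]-[x0,y0]+.5)*k).astype(int)),3,col,1)
    o.append(im)
cv2.imwrite("pics/miss2.png",np.hstack(o))
E
```

```text
[ 0.51465837 -0.01028842  0.02975302] [-0.08661834  0.48124645 -0.0276293 ]
```

View pics/miss2.png

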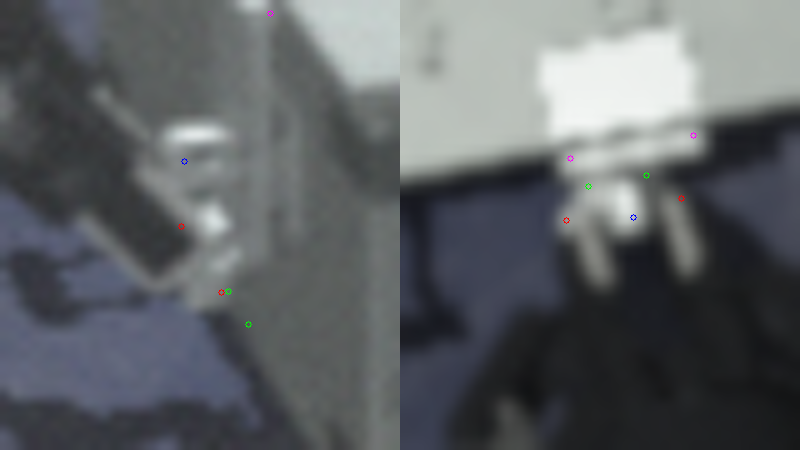

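```bash
cat >> h.py <<'E'
def tri(us,ut):
    s,t=read_camera("side"),read_camera("top")
    f=lambda P:np.r_[proj(s,P)[0]-us,proj(t,P)[0]-ut]
    r=least_squares(f,[.5,0,.1]); return r.x,r.fun.round(1)
def toC(P): return Ro.from_euler('z',-ch[2]).apply(P-[ch[0],ch[1],0])*1e3
E
python3 - <<'E'
from h import *
A=now()
P,e=tri([238.5,223.2],[290,205.5]); print("near tip",P,e,"in tool mm",A[:3,:3].T@(P-A[:3,3])*1e3,"chest",toC(P))
E
```

```text
near tip [ 0.50102871 -0.02795758  0.05029265] [ 2.  -0.2 -0.1  2.4] in tool mm [  0.86880158 -14.84476461 -26.45086714] chest [-105.51036245  -67.60362849   50.29264984]
```

```bash
python3 - <<'E'
from h import *
s=read_camera("side"); R=np.array([[-.68,-.195,.707],[-.125,.981,.15],[-.723,.013,-.691]]); t=np.array([.4746,-.0261,.1076])
for d in (0,13,25,35):
  print("pre",d,[ (proj(s,t+R@np.array([0,-yy,-d/1e3]))[0]-[180,150]+.5)*6.667 for yy in (.043,.057)])
A=now()
for d in (0,5,15,25):
  print("now",d,[ (proj(s,A[:3,3]+A[:3,:3]@np.array([0,-yy,-d/1e3]))[0]-[222,196]+.5)*10 for yy in (.0085,.023)])
E
```

```text
pre 0 [array([363.72900224, 408.50873372]), array([375.18982712, 427.71064862])]
pre 13 [array([336.80212079, 389.57094234]), array([348.00473702, 408.66859827])]
pre 25 [array([311.6167557, 371.8579669]), array([322.57365981, 390.85516264])]
pre 35 [array([290.38259501, 356.92389048]), array([301.12917802, 375.83417501])]
now 0 [array([248.34838531, 324.7292113 ]), array([265.80800476, 353.67529951])]
now 5 [array([236.55010923, 312.73779138]), array([253.91033923, 341.61021599])]
now 15 [array([212.78191083, 288.58049536]), array([229.93982208, 317.30239771])]
now 25 [array([188.7820626 , 264.18775729]), array([205.73284318, 292.75479031])]
```

The near finger's end cut is visible at side crop (170,277), about 20 mm short of the reported TCP, and the bar lies just ahead of it. The pads closed short of the bar. I'll open, advance carefully and pinch again.

>>> arm_command(
  rows=[
    [[0,0,0,0,0,0,0.7],[0,0,0,0,0,0,0.7],[0,0,0,0,0,0,0.7],[0,0,0,0,0,0,0.7],[-0.001,0,0.005,0,0,0,0.7],[-0.001,0,0.005,0,0,0,0.7],[0,0,0,0,0,0,0.7]],
  ],
)

```text
time_s: 5.02
eef_pos: [0.5229, -0.0088, 0.0226]
eef_rot: [-0.089, 0.943, 0.03, 0.318]
ft_force: [-0.1, 0.4, 0.0]
finger_gap: 0.0599
finger_force: 0.0
```

>>> arm_command(
  rows=[
    [[0,0,0.004,0,0,0,0.7],[0,0,0,0,0,0,0.2],[0,0,0,0,0,0,0.2],[0,0,0,0,0,0,0.2],[0,0,0,0,0,0,0.2],[0,0,0,0,0,0,0.2]],
  ],
)

```text
time_s: 5.52
eef_pos: [0.5241, -0.0081, 0.0196]
eef_rot: [-0.089, 0.944, 0.03, 0.317]
ft_force: [0.2, 2.4, -0.7]
finger_gap: 0.0331
finger_force: 26.5
```

```bash
cat >> h.py <<'E'
def hasp(th): return C(-85-13*np.cos(th)-74*np.sin(th),-52,119-74*np.cos(th)+13*np.sin(th))
E
python3 - <<'E'
from h import *
A=now(); off=A[:3,:3].T@(hasp(0.03)-A[:3,3]); print("bar in tool",off,"TCP chest",toC(A[:3,3]))
off[1]=0
Tp=A.copy()
for th,pt in((.4,55),(.8,58),(1.2,62),(1.6,66),(2.0,70),(2.35,72)):
    B=pose(hasp(th),pt,depth=0); B[:3,3]-=B[:3,:3]@off; B[:3,3]+= (A[:3,3]-A[:3,3])
    print(th); Tp=step(Tp,B,4)
E
```

```text
bar in tool [ 0.00123684  0.00046828 -0.03330374] TCP chest [-79.10363955 -52.49571431  19.6355934 ]
0.4
4 rows: [0.0039, 0.0001, -0.0059] [-0.01, 0.54, -0.02] mid [0.504, -0.012, 0.027] end [0.498, -0.013, 0.029]
0.8
4 rows: [0.002, -0.0, -0.0073] [0.0, 0.75, 0.0] mid [0.481, -0.016, 0.044] end [0.476, -0.017, 0.049]
1.2
4 rows: [-0.0004, 0.0, -0.0074] [-0.0, 1.0, 0.0] mid [0.465, -0.019, 0.069] end [0.462, -0.02, 0.075]
1.6
4 rows: [-0.0028, -0.0, -0.0067] [-0.0, 1.0, -0.0] mid [0.461, -0.02, 0.097] end [0.46, -0.02, 0.104]
2.0
4 rows: [-0.0048, 0.0, -0.0052] [0.0, 1.0, 0.0] mid [0.467, -0.019, 0.124] end [0.47, -0.018, 0.131]
2.35
4 rows: [-0.0056, -0.0, -0.0029] [0.0, 0.5, 0.0] mid [0.482, -0.016, 0.144] end [0.487, -0.015, 0.149]
```

>>> arm_command(
  rows=[
    [[0.0039,0,-0.0059,0,0.5,0,0.2],[0.0039,0,-0.0059,0,0.5,0,0.2],[0.0039,0,-0.0059,0,0.5,0,0.2],[0.0039,0,-0.0059,0,0.5,0,0.2],[0.002,0,-0.0073,0,0.75,0,0.2],[0.002,0,-0.0073,0,0.75,0,0.2],[0.002,0,-0.0073,0,0.75,0,0.2],[0.002,0,-0.0073,0,0.75,0,0.2]],
  ],
)

```text
time_s: 6.18
eef_pos: [0.4762, -0.0175, 0.0501]
eef_rot: [-0.091, 0.956, 0.026, 0.277]
ft_force: [4.8, 5.4, 0.0]
finger_gap: 0.0328
finger_force: 25.2
```

```bash
python3 - <<'E'
from h import *
A=now(); off=np.array([.0012,0,-.0333])
b=toC(A[:3,3]+A[:3,:3]@off); r=b[[0,2]]-[-85,119]; print("bar",b,"radius",np.hypot(*r),"th",np.arctan2(-r[0],-r[1])-np.arctan2(13,74)); print(read_state()["q"])
Tp=A
for th,pt in((1.2,62),(1.6,66),(2.0,70),(2.35,72)):
    B=pose(hasp(th),pt,depth=0); B[:3,3]-=B[:3,:3]@off
    print(th); Tp=step(Tp,B,4)
E
```

```text
bar [-146.68343048  -52.58470616   77.65951101] radius 74.25551579323385 th 0.8064475276255733
[-0.16772024 -0.01121197 -0.99276784  0.05489756  0.18751523 -0.30574404]
1.2
4 rows: [-0.0002, 0.0001, -0.0072] [-0.01, 1.07, -0.01] mid [0.466, -0.019, 0.069] end [0.462, -0.02, 0.075]
1.6
4 rows: [-0.0028, -0.0, -0.0067] [-0.0, 1.0, -0.0] mid [0.461, -0.02, 0.097] end [0.46, -0.02, 0.104]
2.0
4 rows: [-0.0048, 0.0, -0.0052] [0.0, 1.0, 0.0] mid [0.467, -0.019, 0.124] end [0.47, -0.018, 0.131]
2.35
4 rows: [-0.0056, -0.0, -0.0029] [0.0, 0.5, 0.0] mid [0.482, -0.016, 0.144] end [0.487, -0.015, 0.149]
```

Following the arc well.

>>> arm_command(
  rows=[
    [[-0.0002,0,-0.0072,0,1,0,0.2],[-0.0002,0,-0.0072,0,1,0,0.2],[-0.0002,0,-0.0072,0,1,0,0.2],[-0.0002,0,-0.0072,0,1,0,0.2],[-0.0028,0,-0.0067,0,1,0,0.2],[-0.0028,0,-0.0067,0,1,0,0.2],[-0.0028,0,-0.0067,0,1,0,0.2],[-0.0028,0,-0.0067,0,1,0,0.2]],
  ],
)

```text
time_s: 6.85
eef_pos: [0.4602, -0.0205, 0.104]
eef_rot: [-0.092, 0.973, 0.02, 0.209]
ft_force: [6.7, 2.3, -4.4]
finger_gap: 0.0328
finger_force: 25.4
```

>>> arm_command(
  rows=[
    [[-0.0048,0,-0.0052,0,1,0,0.2],[-0.0048,0,-0.0052,0,1,0,0.2],[-0.0048,0,-0.0052,0,1,0,0.2],[-0.0048,0,-0.0052,0,1,0,0.2],[-0.0056,0,-0.0029,0,0.5,0,0.2],[-0.0056,0,-0.0029,0,0.5,0,0.2],[-0.0056,0,-0.0029,0,0.5,0,0.2],[-0.0056,0,-0.0029,0,0.5,0,0.2]],
  ],
)

```text
time_s: 7.52
eef_pos: [0.4866, -0.0154, 0.1484]
eef_rot: [-0.093, 0.983, 0.015, 0.157]
ft_force: [0.7, 1.2, -5.2]
finger_gap: 0.0326
finger_force: 25.2
```

```bash
python3 - <<'E'
from h import *
A=now(); off=np.array([.0012,0,-.0333])
b=toC(A[:3,3]+A[:3,:3]@off); r=b[[0,2]]-[-85,119]; print("bar",b,"radius",np.hypot(*r),"th",np.arctan2(-r[0],-r[1])-np.arctan2(13,74)); print(read_state()["q"])
# retreat, then pull pre-grasp
d=.0333
pp=C(-117,52,121)
for pt in (60,):
  up=A.copy(); up[:3,3]-=A[:3,2]*.09; step(A,up)
  pre=pose(pp,pt,depth=d); pre[:3,3]-=pre[:3,2]*.09; step(up,pre); step(pre,pose(pp,pt,depth=d),4)
E
```

```text
bar [-128.80985926  -52.51024468  179.64545567] radius 74.81427043733534 th 2.342094126496742
[-0.09060673 -0.02613846 -0.52941681  0.76215822  0.08604452 -0.26624173]
3 rows: [-0.0, -0.0, -0.03] [0.0, -0.0, 0.0] mid [0.468, -0.019, 0.205] end [0.459, -0.021, 0.234]
4 rows: [0.0062, 0.0261, 0.0147] [-0.01, -2.96, -0.02] mid [0.443, 0.056, 0.186] end [0.439, 0.082, 0.17]
4 rows: [0.0, -0.0, 0.0225] [0.0, -0.0, 0.0] mid [0.472, 0.088, 0.112] end [0.483, 0.09, 0.092]
```

>>> arm_command(
  rows=[
    [[0,0,0,0,0,0,0.9],[0,0,0,0,0,0,0.9],[0,0,0,0,0,0,0.9],[0,0,-0.03,0,0,0,0.9],[0,0,-0.03,0,0,0,0.9],[0,0,-0.03,0,0,0,0.9]],
  ],
)

```text
time_s: 8.02
eef_pos: [0.4579, -0.0209, 0.2344]
eef_rot: [-0.093, 0.983, 0.015, 0.157]
ft_force: [1.5, 0.7, -0.2]
finger_gap: 0.0768
finger_force: 0.0
```

>>> arm_command(
  rows=[
    [[0.0062,0.0261,0.0147,0,-2.96,0,0.9],[0.0062,0.0261,0.0147,0,-2.96,0,0.9],[0.0062,0.0261,0.0147,0,-2.96,0,0.9],[0.0062,0.0261,0.0147,0,-2.96,0,0.9],[0,0,0,0,0,0,0.9]],
  ],
)

```text
time_s: 8.43
eef_pos: [0.4325, 0.0837, 0.1641]
eef_rot: [-0.093, 0.962, 0.025, 0.255]
ft_force: [-1.1, -0.2, -1.1]
finger_gap: 0.0769
finger_force: 0.0
```

```bash
python3 - <<'E'
from h import *
A=now(); print(read_state()["q"])
pp=C(-117,52,121); step(A,pose(pp,60,depth=.0333),5)
look("pull.png",[pp,hasp(2.34)],boxs=(190,130,100,90),boxt=(230,170,80,72))
E
```

```text
[ 0.18956392 -0.26835038 -0.78081437  0.53907736  0.00216179 -0.00200384]
5 rows: [-0.0017, -0.0006, 0.0176] [0.02, -0.05, 0.01] mid [0.463, 0.088, 0.121] end [0.483, 0.09, 0.092]
```

View pics/pull.png

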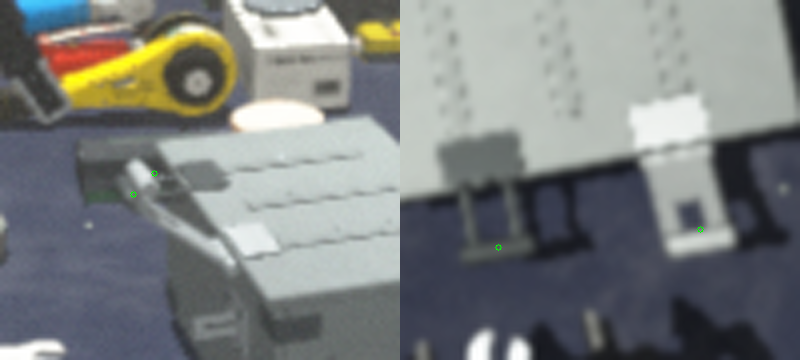

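The hasp stands well past level, its bar at top crop (700,243). The pull bar is at (497,253), about 3 mm nearer than my mark, so I'll aim there.

```bash
python3 - <<'E'
from h import *
step(now(),pose(C(-120,52,121),60,depth=.0333),5)
E
```

```text
5 rows: [0.0002, -0.0002, 0.0177] [-0.0, -0.0, 0.02] mid [0.463, 0.087, 0.123] end [0.48, 0.09, 0.092]
```

>>> arm_command(
  rows=[
    [[0.0002,-0.0002,0.0177,0,0,0,0.9],[0.0002,-0.0002,0.0177,0,0,0,0.9],[0.0002,-0.0002,0.0177,0,0,0,0.9],[0.0002,-0.0002,0.0177,0,0,0,0.9],[0.0002,-0.0002,0.0177,0,0,0,0.9],[0,0,0,0,0,0,0.9],[0,0,0,0,0,0,0.3]],
  ],
  squeeze=35,
)

```text
time_s: 9.12
eef_pos: [0.4828, 0.0879, 0.0932]
eef_rot: [-0.09, 0.962, 0.024, 0.258]
ft_force: [0.4, -0.3, 0.0]
finger_gap: 0.0662
finger_force: 0.0
```

>>> arm_command(
  rows=[
    [[0,0,0,0,0,0,0.3],[0,0,0,0,0,0,0.3],[0,0,0,0,0,0,0.3],[0,0,0,0,0,0,0.3]],
  ],
)

```text
time_s: 9.45
eef_pos: [0.4823, 0.0898, 0.0948]
eef_rot: [-0.092, 0.961, 0.026, 0.259]
ft_force: [-6.1, 4.3, 6.3]
finger_gap: 0.0386
finger_force: 34.1
```

```bash
cat >> h.py <<'E'
def lid(f): return C(75-192*np.cos(f)+6*np.sin(f),52,115+192*np.sin(f)+6*np.cos(f))
E
python3 - <<'E'
from h import *
A=now(); off=A[:3,:3].T@(lid(0)-A[:3,3]); print("pull in tool",off,read_state()["finger_gap"]); off[1]=0
Tp=A
for f,pt,n in((.25,58,4),(.5,56,4),(.75,54,4),(1.0,52,4),(1.25,50,4),(1.45,48,4),(1.62,47,4)):
    B=pose(lid(f),pt,depth=0); B[:3,3]-=B[:3,:3]@off
    print(f); Tp=step(Tp,B,n)
E
```

```text
pull in tool [ 0.00011346  0.00046017 -0.03041072] 0.03856380625664329
0.25
4 rows: [-0.0079, 0.0001, -0.0092] [0.02, -0.45, -0.01] mid [0.488, 0.091, 0.131] end [0.49, 0.092, 0.143]
0.5
4 rows: [-0.0102, 0.0, -0.0067] [0.0, -0.5, 0.0] mid [0.505, 0.095, 0.176] end [0.51, 0.096, 0.187]
0.75
4 rows: [-0.0117, 0.0, -0.0036] [0.0, -0.5, -0.0] mid [0.532, 0.1, 0.216] end [0.539, 0.101, 0.226]
1.0
4 rows: [-0.0122, -0.0, -0.0003] [-0.0, -0.5, 0.0] mid [0.568, 0.107, 0.248] end [0.577, 0.109, 0.256]
1.25
4 rows: [-0.0118, -0.0, 0.0031] [0.0, -0.5, 0.0] mid [0.61, 0.115, 0.271] end [0.621, 0.117, 0.276]
1.45
4 rows: [-0.0086, 0.0, 0.0048] [0.0, -0.5, 0.0] mid [0.649, 0.122, 0.282] end [0.659, 0.124, 0.284]
1.62
4 rows: [-0.0062, -0.0, 0.0055] [-0.0, -0.25, 0.0] mid [0.683, 0.129, 0.284] end [0.691, 0.131, 0.284]
```

>>> arm_command(
  rows=[
    [[-0.0079,0,-0.0092,0,-0.45,0,0.3],[-0.0079,0,-0.0092,0,-0.45,0,0.3],[-0.0079,0,-0.0092,0,-0.45,0,0.3],[-0.0079,0,-0.0092,0,-0.45,0,0.3],[-0.0102,0,-0.0067,0,-0.5,0,0.3],[-0.0102,0,-0.0067,0,-0.5,0,0.3],[-0.0102,0,-0.0067,0,-0.5,0,0.3],[-0.0102,0,-0.0067,0,-0.5,0,0.3]],
  ],
)

```text
time_s: 10.12
eef_pos: [0.5096, 0.0951, 0.1864]
eef_rot: [-0.091, 0.952, 0.028, 0.29]
ft_force: [12.0, 8.5, -13.5]
finger_gap: 0.038
finger_force: 37.4
```

```bash
cat > l.py <<'E'
from h import *
import sys
A=now(); off=np.array([.0001,0,-.0304])
b=toC(A[:3,3]+A[:3,:3]@off); r=b[[0,2]]-[75,115]; print("pull",b,"radius",np.hypot(*r),"phi",np.arctan2(r[1],-r[0])-6/192,read_state()["q"])
for a in sys.argv[1:]:
    f,pt=map(float,a.split(","))
    B=pose(lid(f),pt,depth=0); B[:3,3]-=B[:3,:3]@off
    print(f); A=step(A,B,4)
E
python3 l.py .75,54 1.0,52 1.25,50 1.45,48 1.62,47
```

```text
pull [-90.80721309  51.52577901 211.58431219] radius 191.88684496919555 phi 0.49620971384323054 [ 0.18002573 -0.1742858  -0.70809286  0.44516224  0.00678905 -0.00805298]
0.75
4 rows: [-0.0118, 0.0001, -0.0038] [0.01, -0.52, -0.01] mid [0.532, 0.1, 0.216] end [0.539, 0.101, 0.226]
1.0
4 rows: [-0.0122, 0.0, -0.0003] [-0.0, -0.5, 0.0] mid [0.568, 0.107, 0.248] end [0.577, 0.109, 0.256]
1.25
4 rows: [-0.0118, -0.0, 0.0031] [0.0, -0.5, 0.0] mid [0.61, 0.115, 0.271] end [0.621, 0.117, 0.276]
1.45
4 rows: [-0.0086, 0.0, 0.0048] [0.0, -0.5, 0.0] mid [0.649, 0.122, 0.282] end [0.659, 0.124, 0.284]
1.62
4 rows: [-0.0062, -0.0, 0.0055] [-0.0, -0.25, 0.0] mid [0.683, 0.129, 0.284] end [0.691, 0.131, 0.284]
```

>>> arm_command(
  rows=[
    [[-0.0118,0,-0.0038,0,-0.5,0,0.3],[-0.0118,0,-0.0038,0,-0.5,0,0.3],[-0.0118,0,-0.0038,0,-0.5,0,0.3],[-0.0118,0,-0.0038,0,-0.5,0,0.3],[-0.0122,0,-0.0003,0,-0.5,0,0.3],[-0.0122,0,-0.0003,0,-0.5,0,0.3],[-0.0122,0,-0.0003,0,-0.5,0,0.3],[-0.0122,0,-0.0003,0,-0.5,0,0.3]],
  ],
)

```text
time_s: 10.78
eef_pos: [0.5759, 0.1079, 0.2547]
eef_rot: [-0.09, 0.942, 0.031, 0.322]
ft_force: [2.9, 5.8, -12.5]
finger_gap: 0.0379
finger_force: 36.4
```

>>> arm_command(
  rows=[
    [[-0.0118,0,0.0031,0,-0.5,0,0.3],[-0.0118,0,0.0031,0,-0.5,0,0.3],[-0.0118,0,0.0031,0,-0.5,0,0.3],[-0.0118,0,0.0031,0,-0.5,0,0.3]],
  ],
)

```text
time_s: 11.12
eef_pos: [0.6208, 0.1167, 0.2765]
eef_rot: [-0.089, 0.935, 0.033, 0.34]
ft_force: [-4.1, 5.8, -0.8]
finger_gap: 0.0375
finger_force: 34.8
```

```bash
python3 l.py 1.45,48 1.62,47
```

```text
pull [ 19.89745998  51.66310765 299.7704491 ] radius 192.81184812624844 phi 1.249721884227276 [ 0.18225413 -0.08472957 -0.47243069  0.48539363  0.00659074 -0.00610202]
1.45
4 rows: [-0.0085, 0.0001, 0.0049] [0.02, -0.51, -0.0] mid [0.649, 0.122, 0.282] end [0.659, 0.124, 0.284]
1.62
4 rows: [-0.0062, -0.0, 0.0055] [-0.0, -0.25, 0.0] mid [0.683, 0.129, 0.284] end [0.691, 0.131, 0.284]
```

>>> arm_command(
  rows=[
    [[-0.0085,0,0.0049,0,-0.5,0,0.3],[-0.0085,0,0.0049,0,-0.5,0,0.3],[-0.0085,0,0.0049,0,-0.5,0,0.3],[-0.0085,0,0.0049,0,-0.5,0,0.3],[-0.0062,0,0.0055,0,-0.25,0,0.3],[-0.0062,0,0.0055,0,-0.25,0,0.3],[-0.0062,0,0.0055,0,-0.25,0,0.3],[-0.0062,0,0.0055,0,-0.25,0,0.3]],
  ],
)

```text
time_s: 11.78
eef_pos: [0.6937, 0.1308, 0.2884]
eef_rot: [-0.089, 0.925, 0.036, 0.368]
ft_force: [-3.8, 6.0, 11.3]
finger_gap: 0.0367
finger_force: 33.9
```

```bash
python3 l.py; python3 - <<'E'
from h import *
A=now(); U=A.copy(); U[:3,3]-=.11*A[:3,2]; step(A,U)
G=pose([.538,-.214,.20],90,yaw=.38,depth=0); M=pose([.47,-.05,.32],80,yaw=.25,depth=0)
step(U,M,8); step(M,G,8)
E
```

```text
pull [ 92.76380693  51.72628037 310.4278401 ] radius 196.23351783501332 phi 1.6301942351050938 [ 0.18330055  0.01356496 -0.39807713  0.40154831  0.00643208 -0.00507897]
3 rows: [-0.0, -0.0, -0.0367] [0.0, -0.0, -0.0] mid [0.644, 0.121, 0.342] end [0.619, 0.116, 0.368]
8 rows: [0.0232, -0.0163, -0.0057] [-0.18, 4.18, -0.38] mid [0.528, 0.014, 0.326] end [0.47, -0.05, 0.32]
8 rows: [-0.0004, -0.0221, 0.0152] [-0.08, 1.25, -0.93] mid [0.512, -0.153, 0.245] end [0.538, -0.214, 0.2]
```

>>> arm_command(
  rows=[
    [[0,0,0,0,0,0,1],[0,0,0,0,0,0,1],[0,0,0,0,0,0,1],[0,0,-0.0367,0,0,0,1],[0,0,-0.0367,0,0,0,1],[0,0,-0.0367,0,0,0,1]],
  ],
)

```text
time_s: 12.28
eef_pos: [0.6161, 0.1143, 0.3624]
eef_rot: [-0.088, 0.927, 0.034, 0.362]
ft_force: [0.9, 0.4, 1.1]
finger_gap: 0.0855
finger_force: 0.0
```

>>> arm_command(
  rows=[
    [[0.0232,-0.0163,-0.0057,-0.18,4.18,-0.38,1],[0.0232,-0.0163,-0.0057,-0.18,4.18,-0.38,1],[0.0232,-0.0163,-0.0057,-0.18,4.18,-0.38,1],[0.0232,-0.0163,-0.0057,-0.18,4.18,-0.38,1],[0.0232,-0.0163,-0.0057,-0.18,4.18,-0.38,1],[0.0232,-0.0163,-0.0057,-0.18,4.18,-0.38,1],[0.0232,-0.0163,-0.0057,-0.18,4.18,-0.38,1],[0.0232,-0.0163,-0.0057,-0.18,4.18,-0.38,1]],
  ],
)

```text
time_s: 12.95
eef_pos: [0.4654, -0.0526, 0.3166]
eef_rot: [-0.123, 0.989, 0.01, 0.079]
ft_force: [0.6, -0.2, 0.1]
finger_gap: 0.0852
finger_force: 0.0
```

>>> arm_command(
  rows=[
    [[-0.0004,-0.0221,0.0152,0,1.25,-0.93,1],[-0.0004,-0.0221,0.0152,0,1.25,-0.93,1],[-0.0004,-0.0221,0.0152,0,1.25,-0.93,1],[-0.0004,-0.0221,0.0152,0,1.25,-0.93,1],[-0.0004,-0.0221,0.0152,0,1.25,-0.93,1],[-0.0004,-0.0221,0.0152,0,1.25,-0.93,1],[-0.0004,-0.0221,0.0152,0,1.25,-0.93,1],[-0.0004,-0.0221,0.0152,0,1.25,-0.93,1]],
  ],
)

```text
time_s: 13.62
eef_pos: [0.5332, -0.2183, 0.1963]
eef_rot: [-0.187, 0.982, -0.007, -0.005]
ft_force: [0.2, 0.1, 1.0]
finger_gap: 0.0856
finger_force: 0.0
```

```bash
python3 - <<'E'
from h import *
A=now();print(A.round(3),read_state()["q"])
B=pose([.538,-.214,.06],90,yaw=.38,depth=0); step(A,B,6)
y=A[:3,1]
look("gauge.png",[A[:3,3]+.0425*y,A[:3,3]-.0425*y],boxs=(190,130,160,180),boxt=(240,90,160,180))
E
```

```text
[[-0.93  -0.368 -0.008  0.533]
 [-0.367  0.93  -0.015 -0.218]
 [ 0.013 -0.011 -1.     0.196]
 [ 0.     0.     0.     1.   ]] [-0.37885677  0.33075179  0.09707935  1.33924303 -0.01689087 -0.75518692]
6 rows: [-0.0012, 0.0005, 0.0227] [-0.1, -0.13, -0.03] mid [0.536, -0.216, 0.105] end [0.538, -0.214, 0.06]
```

View pics/gauge.png

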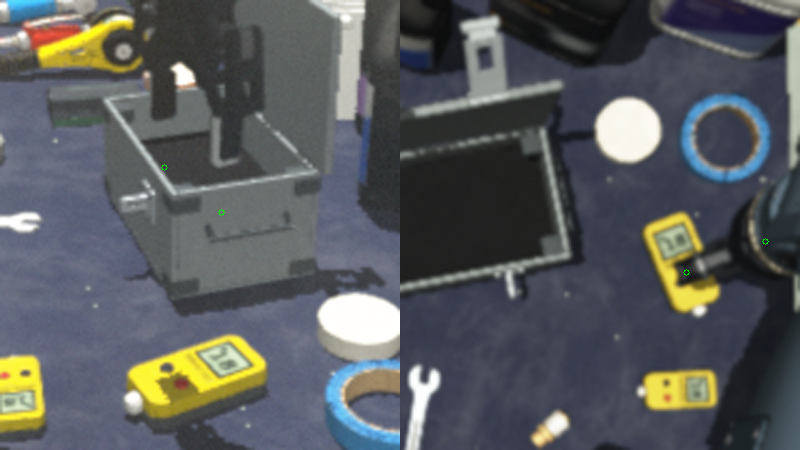

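The lid stands upright with the hasp swung clear behind it. The side crop shows the near fingertip at (225,163), against (221,212) predicted. So the tips sit about 40 mm above the reported TCP when open, and I'll descend in guarded steps.

>>> arm_command(
  rows=[
    [[-0.0012,0.0005,0.0327,-0.1,-0.13,-0.03,1],[-0.0012,0.0005,0.0327,-0.1,-0.13,-0.03,1],[-0.0012,0.0005,0.0327,-0.1,-0.13,-0.03,1],[-0.0012,0.0005,0.0327,-0.1,-0.13,-0.03,1],[-0.0012,0.0005,0.0327,-0.1,-0.13,-0.03,1],[-0.0012,0.0005,0.0327,-0.1,-0.13,-0.03,1],[0,0,0,0,0,0,1]],
  ],
)

```text
time_s: 14.3
eef_pos: [0.5343, -0.2113, -0.004]
eef_rot: [-0.188, 0.982, 0.002, -0.002]
ft_force: [-0.9, 0.6, -0.5]
finger_gap: 0.0852
finger_force: 0.0
```

```bash
python3 - <<'E'
from h import *
A=now();print(A.round(3),read_state()["ft_force"]); y=A[:3,1]; z=A[:3,2]
look("g2.png",[A[:3,3]+s*.0425*y-d*z for s in(1,-1) for d in (0,.04)],boxs=(222,210,80,100),boxt=(300,150,80,100))
E
```

```text
[[-0.929 -0.37  -0.006  0.534]
 [-0.37   0.929  0.004 -0.211]
 [ 0.004  0.005 -1.    -0.004]
 [ 0.     0.     0.     1.   ]] [-0.90292779  0.60526131 -0.4689154 ]
```

View pics/g2.png

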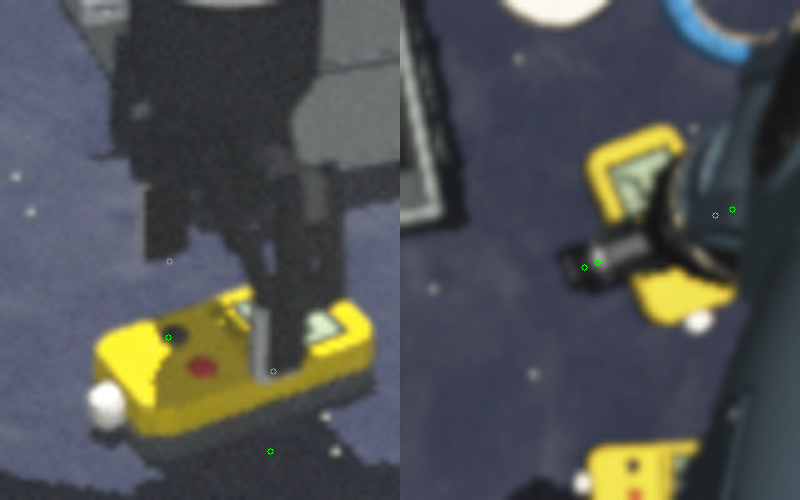

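```bash
python3 - <<'E'
from h import *
s=read_camera("side");t=read_camera("top")
obs={"side":[241,264,56,33],"top":[337,175,31,40]}
X=[[x,y,z] for x in(-.0525,.061) for y in(-.028,.028) for z in(.010,.029)]
def bb(c,p):
    q=proj(c,frame(p,np.array(X))); a=q.min(0)-.5;b=q.max(0)+.5; return np.r_[a,b-a]
p=[.5375,-.2137,.38]
for n,c in(("side",s),("top",t)): print(n,bb(c,p).round(1),obs[n])
g=lambda p:np.r_[bb(s,p)-obs["side"],bb(t,p)-obs["top"]]
r=least_squares(g,p,diff_step=1e-3); print(r.x,r.fun.round(1))
A=now(); print("shift in tool",A[:3,:3].T@(np.r_[r.x[:2],0]-A[:3,3])*1e3)
E
```

```text
side [237.7 260.   61.8  39.6] [241, 264, 56, 33]
top [334.2 172.7  35.   44.1] [337, 175, 31, 40]
[ 0.53937577 -0.21175367  0.14123433] [-1.6 -1.7  5.2  0.5  0.6 -2.1 -3.6  2.1]
shift in tool [-0.35509622  2.00127721  3.15028146]
```

>>> arm_command(
  rows=[
    [[-0.0012,-0.002,0.004,0,0,0,1],[-0.0012,-0.002,0.004,0,0,0,1],[0,0,0.006,0,0,0,1],[0,0,0.006,0,0,0,1],[0,0,0.005,0,0,0,1],[0,0,0,0,0,0,1]],
  ],
  squeeze=40,
)

```text
time_s: 15.0
eef_pos: [0.5413, -0.2158, -0.0257]
eef_rot: [-0.188, 0.982, 0.0, 0.0]
ft_force: [1.2, 0.6, 0.6]
finger_gap: 0.0856
finger_force: 0.0
```

>>> arm_command(
  rows=[
    [[0,0,0,0,0,0,0.5],[0,0,0,0,0,0,0.5],[0,0,0,0,0,0,0.5],[0,0,0,0,0,0,0.5],[0,0,0,0,0,0,0.5]],
  ],
)

```text
time_s: 15.42
eef_pos: [0.5425, -0.2162, -0.024]
eef_rot: [-0.188, 0.982, -0.0, 0.001]
ft_force: [-0.6, 0.8, 2.0]
finger_gap: 0.0569
finger_force: 43.8
```

```bash
python3 - <<'E'
from h import *
A=now(); U=A.copy(); U[2,3]+=.21; step(A,U,7)
yaw=ch[2]+np.pi/2
T=pose(np.r_[C(-4,0,0)[:2],.186],90,yaw=yaw,depth=0); step(U,T,16)
D=T.copy(); D[2,3]=.046; step(T,D,7); print(C(-4,0,0))
E
```

```text
7 rows: [-0.0001, -0.0, -0.03] [0.0, -0.0, 0.0] mid [0.542, -0.216, 0.096] end [0.542, -0.216, 0.186]
16 rows: [-0.0175, 0.007, 0.0] [-0.01, 0.01, -4.95] mid [0.617, -0.069, 0.186] end [0.588, 0.058, 0.186]
7 rows: [0.0, -0.0, 0.02] [0.0, 0.0, -0.0] mid [0.588, 0.058, 0.106] end [0.588, 0.058, 0.046]
[0.58789651 0.05764961 0.        ]
```

>>> arm_command(
  rows=[
    [[0,0,-0.03,0,0,0,0.5],[0,0,-0.03,0,0,0,0.5],[0,0,-0.03,0,0,0,0.5],[0,0,-0.03,0,0,0,0.5],[0,0,-0.03,0,0,0,0.5],[0,0,-0.03,0,0,0,0.5],[0,0,-0.03,0,0,0,0.5]],
  ],
)

```text
time_s: 16.0
eef_pos: [0.5414, -0.2161, 0.1872]
eef_rot: [-0.188, 0.982, -0.0, 0.001]
ft_force: [1.0, -0.2, -1.0]
finger_gap: 0.0575
finger_force: 44.0
```

```bash
python3 - <<'E'
from h import *
A=now(); yaw=ch[2]+np.pi/2
V=pose(np.r_[C(-45,-110,0)[:2],.186],90,yaw=(.38+yaw)/2,depth=0); step(A,V,8)
T=pose(np.r_[C(-4,0,0)[:2],.186],90,yaw=yaw,depth=0); step(V,T,8)
E
```

```text
8 rows: [-0.0154, 0.0135, 0.0002] [-0.01, 0.01, -4.95] mid [0.571, -0.119, 0.186] end [0.568, -0.058, 0.186]
8 rows: [-0.015, 0.0005, 0.0] [-0.0, -0.0, -4.95] mid [0.59, 0.013, 0.186] end [0.588, 0.058, 0.186]
```

>>> arm_command(
  rows=[
    [[-0.0154,0.0135,0,0,0,-4.95,0.5],[-0.0154,0.0135,0,0,0,-4.95,0.5],[-0.0154,0.0135,0,0,0,-4.95,0.5],[-0.0154,0.0135,0,0,0,-4.95,0.5],[-0.0154,0.0135,0,0,0,-4.95,0.5],[-0.0154,0.0135,0,0,0,-4.95,0.5],[-0.0154,0.0135,0,0,0,-4.95,0.5],[-0.0154,0.0135,0,0,0,-4.95,0.5]],
  ],
)

```text
time_s: 16.67
eef_pos: [0.569, -0.0569, 0.1855]
eef_rot: [-0.512, 0.859, -0.0, 0.001]
ft_force: [0.6, 0.1, -1.1]
finger_gap: 0.0574
finger_force: 44.0
```

>>> arm_command(
  rows=[
    [[-0.015,0.0005,0,0,0,-4.95,0.5],[-0.015,0.0005,0,0,0,-4.95,0.5],[-0.015,0.0005,0,0,0,-4.95,0.5],[-0.015,0.0005,0,0,0,-4.95,0.5],[-0.015,0.0005,0,0,0,-4.95,0.5],[-0.015,0.0005,0,0,0,-4.95,0.5],[-0.015,0.0005,0,0,0,-4.95,0.5],[-0.015,0.0005,0,0,0,-4.95,0.5]],
  ],
)

```text
time_s: 17.33
eef_pos: [0.5882, 0.059, 0.1856]
eef_rot: [0.773, -0.635, 0.001, -0.001]
ft_force: [-0.0, 0.0, -1.8]
finger_gap: 0.0567
finger_force: 44.0
```

```bash
python3 - <<'E'
from h import *
A=now(); print(toC(A[:3,3]),A.round(3).tolist(),read_state()["q"],read_state()["finger_force"])
D=pose(np.r_[C(-4,0,0)[:2],.06],90,yaw=ch[2]+np.pi/2,depth=0); step(A,D,6)
E
```

```text
[ -3.40454371   1.22934859 185.58302797] [[0.194, -0.981, 0.002, 0.588], [-0.981, -0.194, 0.0, 0.059], [0.0, -0.002, -1.0, 0.186], [0.0, 0.0, 0.0, 1.0]] [ 9.99404829e-02  3.57172391e-01  1.09237107e-01  1.32106247e+00
 -5.02028176e-05 -1.66567327e+00] 44.012116491794586
6 rows: [0.0002, 0.0001, 0.0209] [-0.02, -0.0, 0.04] mid [0.588, 0.058, 0.102] end [0.588, 0.058, 0.06]
```

>>> arm_command(
  rows=[
    [[0,0,0.0209,0,0,0,0.5],[0,0,0.0209,0,0,0,0.5],[0,0,0.0209,0,0,0,0.5],[0,0,0.0209,0,0,0,0.5],[0,0,0.0209,0,0,0,0.5],[0,0,0.0209,0,0,0,0.5],[0,0,0,0,0,0,0.5]],
  ],
)

```text
time_s: 17.92
eef_pos: [0.5857, 0.0581, 0.0565]
eef_rot: [0.771, -0.637, -0.002, 0.002]
ft_force: [-1.4, -0.7, -1.8]
finger_gap: 0.0569
finger_force: 43.9
```

>>> arm_command(
  rows=[
    [[0,0,0.008,0,0,0,0.5],[0,0,0.006,0,0,0,0.5],[0,0,0.003,0,0,0,0.5],[0,0,0.002,0,0,0,0.5],[0,0,0,0,0,0,0.5]],
  ],
)

```text
time_s: 18.33
eef_pos: [0.5888, 0.0583, 0.0417]
eef_rot: [0.771, -0.637, 0.001, -0.001]
ft_force: [0.2, 0.4, -1.1]
finger_gap: 0.0571
finger_force: 44.0
```

Expected contact is at a TCP height of about 0.036.

>>> arm_command(
  rows=[
    [[0,0,0.002,0,0,0,0.5],[0,0,0.002,0,0,0,0.5],[0,0,0,0,0,0,0.5]],
  ],
)

```text
time_s: 18.58
eef_pos: [0.5886, 0.0583, 0.0374]
eef_rot: [0.771, -0.637, 0.001, -0.001]
ft_force: [-0.5, 0.3, -2.2]
finger_gap: 0.0571
finger_force: 44.0
```

>>> arm_command(
  rows=[
    [[0,0,0.0015,0,0,0,0.5],[0,0,0,0,0,0,0.5]],
  ],
)

```text
time_s: 18.75
eef_pos: [0.5888, 0.0583, 0.0361]
eef_rot: [0.771, -0.637, 0.001, -0.001]
ft_force: [0.6, -0.5, -0.5]
finger_gap: 0.057
finger_force: 44.1
```

>>> arm_command(
  rows=[
    [[0,0,0.001,0,0,0,0.5],[0,0,0,0,0,0,0.5]],
  ],
)

```text
time_s: 18.92
eef_pos: [0.5888, 0.0583, 0.036]
eef_rot: [0.771, -0.637, 0.001, -0.001]
ft_force: [-2.9, 0.6, 9.4]
finger_gap: 0.0572
finger_force: 45.2
```

Contact (9 N up). I'll release gently and retreat.

>>> arm_command(
  rows=[
    [[0,0,0,0,0,0,0.85],[0,0,0,0,0,0,0.85],[0,0,0,0,0,0,0.85],[0,0,0,0,0,0,0.85],[0,0,-0.01,0,0,0,0.85],[0,0,-0.02,0,0,0,0.85],[0,0,-0.03,0,0,0,0.85],[0,0,-0.03,0,0,0,0.85]],
  ],
)

```text
time_s: 19.58
eef_pos: [0.5877, 0.0582, 0.1261]
eef_rot: [0.771, -0.637, 0.0, -0.0]
ft_force: [-0.3, 0.5, 0.3]
finger_gap: 0.0728
finger_force: 0.0
```

>>> arm_command(
  rows=[
    [[0,0,-0.03,0,0,0,0.85],[0,0,-0.03,0,0,0,0.85],[0,0,-0.03,0,0,0,0.85],[0,0.03,-0.01,0,0,0,0.85],[0,0.03,0,0,0,0,0.85],[0,0.03,0,0,0,0,0.85],[0,0.03,0,0,0,0,0.85],[0,0.03,0,0,0,0,0.85]],
  ],
)

```text
time_s: 20.25
eef_pos: [0.4394, 0.0296, 0.2253]
eef_rot: [0.771, -0.637, 0.001, -0.001]
ft_force: [-0.2, -0.9, 0.5]
finger_gap: 0.0727
finger_force: 0.0
```

>>> arm_command(
  rows=[
    [[0,0.03,0,0,0,0,0.85],[0,0.03,0,0,0,0,0.85],[0,0,0,0,0,0,0.85],[0,0,0,0,0,0,0.85],[0,0,0,0,0,0,0.85]],
  ],
)

```text
time_s: 20.67
eef_pos: [0.3827, 0.0185, 0.2253]
eef_rot: [0.771, -0.637, 0.001, -0.001]
ft_force: [0.2, -0.2, -0.3]
finger_gap: 0.0726
finger_force: 0.0
```

```bash
python3 - <<'E'
from h import *
t=read_camera("top"); s=read_camera("side")
print(read_state()["eef_pos"],read_state()["ft_force"])
m=cv2.inRange(cv2.cvtColor(t["frame"],cv2.COLOR_RGB2HSV),(20,110,60),(35,255,255)); m=cv2.morphologyEx(m,cv2.MORPH_CLOSE,np.ones((7,7)))
k,lab,st,ce=cv2.connectedComponentsWithStats(m)
for i in range(1,k):
    if st[i,4]>100:
        P=ray(t,ce[i],.088); print(st[i],ce[i].round(1),"chest@z88",toC(P).round(0))
        if np.abs(toC(P)[:2]).max()<120:
            W=np.array([toC(ray(t,p,.088))[:2] for p in np.argwhere(lab==i)[:,::-1]],np.float32); print(cv2.minAreaRect(W))
# hasp bar and lid pull predictions versus dark/bright pixels not needed; save for record
cv2.imwrite("pics/final_top.png",t["frame"][:,:,::-1])
# sanding block moved? compare region with initial top picture
a=cv2.resize(cv2.imread("pics/top0.png"),(512,384),interpolation=cv2.INTER_AREA)[180:240,135:172].astype(int); b=t["frame"][180:240,135:172,::-1].astype(int); print("block diff",np.abs(a-b).mean(),np.abs(a-b).max())
E
```

```text
[0.38301758 0.01861447 0.22479431] [-0.3650571   0.44789752 -0.56466835]
[298   0  16  45 660] [305.3  21.3] chest@z88 [ 415. -214.   88.]
[  52   31   42   59 1415] [71.7 59.3] chest@z88 [435. 472.  88.]
[ 399   79  113   20 2055] [459.  89.] chest@z88 [ 134. -600.   88.]
[ 46  97  22  39 595] [ 57.  117.6] chest@z88 [273. 540.  88.]
[239 163  43  27 749] [261.1 175.6] chest@z88 [-3. -3. 88.]
((-2.710725784301758, 1.5683631896972656), (63.2445068359375, 116.63655853271484), 0.4697118401527405)
[ 85 179  21  56 732] [ 95.3 206.4] chest@z88 [ -0. 471.  88.]
[337 238  30  16 354] [350.5 245.6] chest@z88 [-240. -208.   88.]
block diff 0.8809309309309309 4
```

The gauge lies centred and flat on the floor at chest (-3, 0), aligned with the walls. The lid is open, the block hasn't moved, and the arm is clear. Handing in.

```bash
python3 -c "from plant import job_done; print(job_done())"
```

```text
the job is handed in; nothing more can be done
None
```

The job is handed in at about 21 s: hasp flipped clear, lid raised and left open, the larger loose gauge set down flat on the chest floor and released, and the sanding block not moved.

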